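# Close the snap back of a fob watch in the bench press

## Task

Close the back of the fob watch in the bench press: set the watch, glass down as it lies, flat between the four pins of the pulled-out holder with its ring pointing along the slide (either way), and push the slide fully in by its handle. Press the black plunger knob down gently to its soft first stop, where the pad rests on the watch back, pause there, then press on to the stiffer second stop so that the back goes fully home, but no harder or the glass cracks, and let the plunger rise all the way. Leave the closed watch in its holder under the press and the other things on the bench where they are.

Things in the scene. Friction and masses are not known exactly. Their poses are not given: they have to be found in the camera images.
- watch_center (a point): Fob watch, about 60 g, loose, glass down: plain round steel case 36 mm in diameter, 10 mm high; on it the snap back, a 33 mm disc, its top 15 to 16 mm above the case's underside, 13 mm when closed. Point: centre of the case, 5 mm above its underside. z up; x to the stem and ring, which reach 35 mm from the centre on that side only. Take it across y, by the case alone.
- fob_watch: The same fob watch; origin at the centre of its underside, axes as for watch_center.
- watch_back (a joint): How far the snap back is pushed into the case, m: 0 to 0.001 at the start, 0.003 fully home. Friction fit: moves in at about 6 N on the back and stays where it is.
- press: Fixed closing press: grey base 226 x 100 mm, 14 mm high, with two rails up to 21 mm; at the back a steel column (22 mm thick, 124 mm high, axis 60 mm behind the plunger's) that carries the head (36 mm wide, from 22 mm in front of the plunger's axis back to the column). Origin on the worktop under the plunger's axis; z up, x to the back; the slide comes out at the front, -x.
- holder_floor (a point): Centre of the slide's white holder floor, 26 mm above the worktop, axes as the press; the case's underside rests here. Round it four white round-topped pins, 6 mm thick, 7 mm high, 22.2 mm from this point, 35 degrees either side of +x and of -x; the case has 1.2 mm play to each. The ring goes between the pins at +x or -x; at +y and -y there is room for fingers (30 mm between pins).
- press_slide (a joint): Position of the slide, m: 0 fully out to the front (0 to 0.012 at the start), 0.1 fully in at its stop, with the holder under the plunger. It runs along the press's x with about 1.5 N of friction.
- slide_handle (a point): Handle of the slide: an upright black knob, 17 mm in diameter, from 32 to 51 mm above the worktop, on a thin bar 95 mm in front of the holder's centre. Point: its middle, 42 mm above the worktop, axes as the press. Pinch it from above across y; nothing stands beside it.
- knob_top (a point): Centre of the top of the black mushroom plunger knob (36 mm in diameter, flat over the middle 22 mm), about 160 mm above the worktop; pushed straight down. The head that carries it is clamped up to 3 mm higher or lower from job to job, and the pad is screwed up to 5 mm in or out, so the free travel to the first stop is anything from 3 to 20 mm and is found by feel.
- press_knob (a joint): How far the knob is pushed into the plunger, m: 0 free, 0.005 at the second stop, where it meets the plunger's collar. The stiff cushion spring between them yields from about 6 N on the knob (1.6 N a mm more) and is bottomed at about 14 N; at 8 to 10 N the watch back slides home. Past the second stop all force goes to the watch. The knob springs up when released.
- press_ram: The plunger: steel rod with a white nylon pad, 38 mm in diameter, on a thread at its foot. Its light return spring needs about 2 N on the knob to start and gains 0.1 N a mm. First stop: the pad rests on the watch back, at 2 to 4 N on the knob. More than 20 N on the watch (22 to 24 N on the knob) cracks the glass. Origin on its axis; z up.
- screw_jar: Bystander: little white screw-top jar with a black lid, 34 mm in diameter, 36 mm high; origin under its middle.
- bench_loupe: Bystander: folding loupe, 29 x 56 x 15 mm, long in y; origin under its middle.
- wax_piece: Bystander: half-carved wax piece, 17 x 33 x 8 mm; origin under its middle.
- steel_tweezers: Bystander: steel tweezers, 13 x 126 x 9 mm, long in y; origin under their middle.
- round_tin: Bystander: round metal tin, 56 mm in diameter, 28 mm high; origin under its middle.
Mind the look-alikes: they are no part of the job. Leave any brown or orange look-alike of the fob_watch alone.

How it is judged:
By the outcome, as a careful person would: the job done as asked, in the order asked, and still so for the second after the job is handed in, with the robot touching nothing.
It also fails if it takes over 67 s, if anything falls off the work surface, if the arm or the gripper's body presses on something with over 40 N, if the wrist force passes 120 N, or if a joint passes its speed limit or range.

## Robot

A 7-joint arm with a two-finger parallel gripper is mounted at the origin on a cart in front of the work surface, level with it; the furniture and walls round the work are solid. World frame = base frame: x ahead of the robot, y to its left, z up, the work surface at z = 0. Lengths are in m, angles in rad, forces in N, time in s.
With the tool pointing down it reaches from about 0.425 to 0.95 m from the base axis. Payload 4.7 kg.
Tool frame: the origin (TCP) lies midway between the tips of the shut fingers; the grasp point (between the pads) lies tcp_to_grasp behind it (tcp_to_grasp is the distance from the TCP to the grasp point, in m); z points along the fingers, y is the line along which they close (so a half turn about z gives the same grasp; the last joint's range is limited). The gripper opens to 85 mm and grips with 20 to 120 N. Pads are 22 mm wide; open, the fingers measure 114 mm over their backs; the gripper's body (76 mm by 85 mm) begins 54 mm behind the grasp point. The pads swing forward as they close: fully open they stand 13 mm farther back than shut.
Start: joints at [-1.35, 0.469, -0.049, 1.532, 0.024, 1.141, -0.082], TCP at [0.167, 0.654, 0.231] pointing down, gripper open.
Joint ranges: [-2.59, 2.59], [-0.33, 1.99], [-1.39, 1.29], [0.1, 2.45], [-1.04, 4.18], [0.21, 1.99], [-2.66, 2.66]. Speed limits (rad/s): [2.57, 2.57, 3.14, 3.14, 3.14, 3.14, 3.14].

## Interface

Orientations are given as a unit quaternion [w, x, y, z].
In Python, from station import sense, read_camera, close_job, tcp_to_grasp gives the robot as it stands.
- The arm moves only by the tool apply_moves, never from a script. Its argument "deltas" is a list of rows, each a list of 2 entries, a list of its own where there are three numbers: the shift along the tool's x, y, z in mm, then the turn about the tool's z in rad. A call has 1 to 10 rows; each row shifts and turns the commanded pose from where the row before left it, along the tool's axes as they then stand; what a row does not reach is not made up. A row lasts 1/8 s, in which the tool goes at most 62.5 mm and 10.7 degrees, less where a joint would pass 70% of its speed; a pose out of reach is approached as far as the arm can. A call is refused whole if a number of a shift passes 62.5 or a number of a turn 0.188, either way. A call with a gripper value outside its range is refused whole. "hand" is the finger opening in mm, from 0 to 85.4, set as the call begins (left out, the last holds). The fingers move at their own pace and stop on an object; the grip force is fixed at half the most. Time passes only in rows, so rows that do not move let the fingers close. It gives the time, the measured TCP pose, the force, the opening and the grip force at its end, in the units of the state.
- sense(): the state, without advancing time (a new reading comes with each control period).
- read_camera(name): name is "scene" or "top"; returns a dict with "color" (420x560x3 uint8, red, green, blue), "depth" (420x560 float32, m along the optical axis (not along the pixel's ray), 0 where there is no reading), "vertical_fov" (degrees; the focal length in pixels is half the picture's height over the tangent of half this angle, whatever the lens; pixels are square), "cx", "cy" (the principal point, pixels), "k1" (the pictures are not rectified: a ray, as slopes to the right and down, at radius r is drawn at 1 + k1 r^2 times it, then the intrinsics apply), "R" (3x3) and "t" (3): a world point X has camera coordinates R X + t. Camera axes: x right, y down, z forward; pixel columns grow to the right and rows downward; lengths in m; the calibration is good to about 2 mm. A picture is of the moment at which its call begins.
- close_job(): hands the job in; it is judged then, once.
The state is a dict: "time_s": time; "joints": joint angles; "dq": joint speeds; "joint_torque": joint torques, N m; "position": TCP position; "tcp_rot": TCP orientation; "force": force on the tool from outside, world axes, zero at the start; "ft_torque": the same for the moment, N m; "opening": opening from 0.0 (shut) to 1.0 (fully open); "grip_force": force on a finger pad.
Only numpy, scipy, OpenCV 4.12 (cv2) and the standard library are available. Lean on these libraries where they do the work, as an engineer would, in place of code of your own. Each camera call takes 0.05 s, during which the arm holds its last target. There are 200 camera calls.

## Working session

There is one attempt and no reset: what is moved stays moved. The work goes in short steps, Python scripts to look and compute and a tool call to move; the robot and the scene stay as the last step left them, time stands still between calls to the robot, and variables do not carry over. Pictures are saved under pics/ and viewed, at most 10 in all, crops included, and the job is handed in when it is done.

Besides the shell and the picture viewer there is one more tool, called after "Emit:" as name(argument=value, ...) on one line, values as JSON. apply_moves: Moves the arm, as the interface text tells. Its arguments: {"type":"object","properties":{"deltas":{"type":"array"},"hand":{"type":"number"}},"required":["deltas"]}

```bash
mkdir -p pics; cat > h.py <<'E'
import numpy as np, cv2
from station import sense, read_camera, close_job, tcp_to_grasp
def shot(n):
    c=read_camera(n); np.savez(''+n+'.npz',**c); return c
def load(n): return np.load(''+n+'.npz')
def ray(c,u,v):
    f=210/np.tan(np.radians(float(c['vertical_fov']))/2)
    d=np.array([(u-c['cx'])/f,(v-c['cy'])/f]); s=d.copy()
    for _ in range(20): s=d/(1+float(c['k1'])*(s@s))
    return np.array([s[0],s[1],1.])
def pix(c,u,v,z=None):
    r=ray(c,u,v);R=c['R'];t=c['t']
    if z is None:
        return R.T@(r*float(c['depth'][int(round(v)),int(round(u))])-t)
    o=-R.T@t; d=R.T@r; return o+d*(z-o[2])/d[2]
def proj(c,X):
    f=210/np.tan(np.radians(float(c['vertical_fov']))/2)
    p=c['R']@np.asarray(X)+c['t']; s=p[:2]/p[2]; s=s*(1+float(c['k1'])*(s@s)); return s*f+[float(c['cx']),float(c['cy'])]
E
python3 - <<'E'
from h import *
for n in('scene','top'):
    c=shot(n); cv2.imwrite(f'pics/{n}0.png',cv2.resize(c['color'][:,:,::-1],(800,600)))
    print(n,c['vertical_fov'],c['k1'],(-c['R'].T@c['t']).round(3),c['R'][2].round(2))
print(sense(),tcp_to_grasp)
E
```

```text
scene 52.54928764579266 -0.038096359758242736 [0.049 0.47  0.541] [ 0.55 -0.66 -0.51]
top 45.341866565025676 -0.07991619810896343 [ 0.292 -0.09   1.284] [ 0.18 -0.01 -0.98]
{'time_s': 0.1, 'joints': array([-1.34987353,  0.46936353, -0.04855856,  1.53357499,  0.02405863,
        1.14100604, -0.08231503]), 'dq': array([-0.00165356, -0.00265532,  0.0003919 , -0.00386781, -0.00056815,
        0.00030337,  0.00118742]), 'joint_torque': array([ 5.14657095e-04, -5.11514211e+01, -4.70475387e-02, -2.38388389e+01,
        1.08176406e-02,  4.39263065e-03,  1.74829597e-05]), 'position': array([0.16674837, 0.6535352 , 0.23036417]), 'tcp_rot': array([-8.98606550e-05,  1.24604505e-01,  9.92206095e-01, -8.79597883e-04]), 'force': array([-0.16569248, -0.81264048, -0.72270665]), 'ft_torque': array([0.01326826, 0.03762452, 0.01300101]), 'grip_force': 0.0, 'opening': 1.0034154622559268} 0.0187
```

View pics/scene0.png

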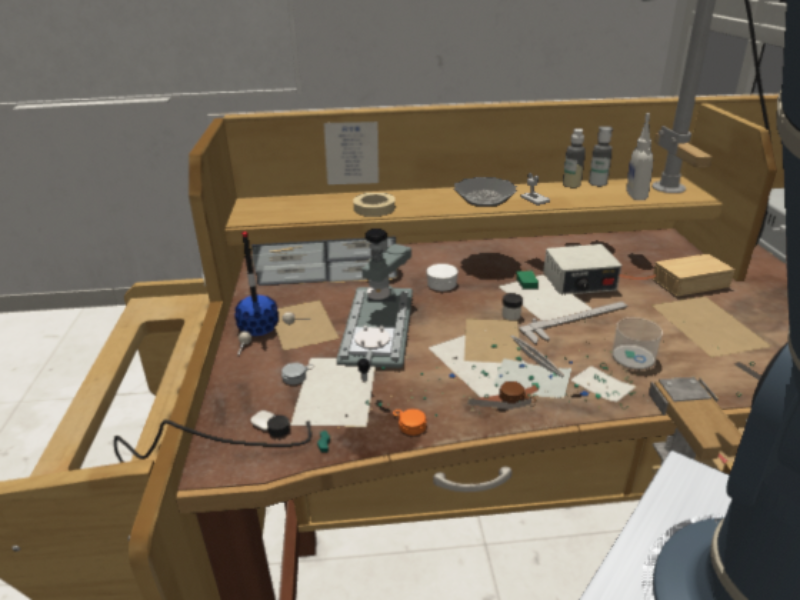

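View pics/top0.png

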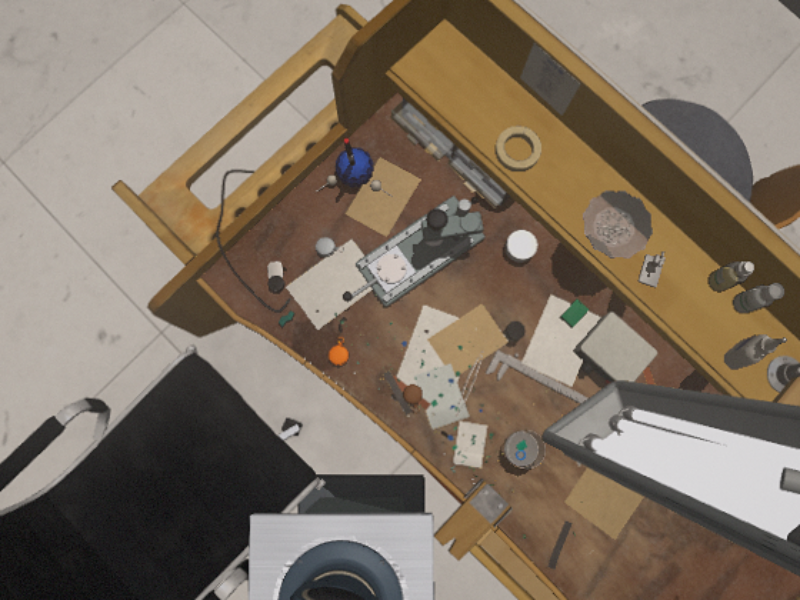

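Candidates for the watch: grey disc at scene (293,373)/top (325,246); orange at scene (412,420)/top (339,355) and brown at scene (512,392)/top (412,394) are the look-alikes; the round tin at (442,277)/(521,247) is larger and white. I choose the grey steel one; a close crop checks it.

```bash
python3 - <<'E'
from h import *
s=load('scene');t=load('top')
def show(nm,c,us):
    for u,v in us:
        u*=.7;v*=.7; print(nm,round(u),round(v),pix(c,u,v).round(3))
show('scene',s,[(293,371),(374,335),(364,366),(376,236),(512,300)])
show('top',t,[(325,245),(392,267),(348,296),(436,217),(521,247),(276,272),(339,355)])
a=s['color'][225:290,180:300,::-1]; b=t['color'][125:225,180:350,::-1]
A=cv2.resize(a,None,fx=800/120,fy=800/120,interpolation=3)[:430];cv2.imwrite('pics/cs.png',A)
B=cv2.resize(b,None,fx=4.7,fy=4.7,interpolation=3);cv2.imwrite('pics/ct.png',B)
E
```

```text
scene 205 260 [0.62  0.036 0.015]
scene 262 234 [ 0.581 -0.094  0.024]
scene 255 256 [ 0.519 -0.006  0.046]
scene 263 165 [ 0.623 -0.154  0.157]
scene 358 210 [ 0.461 -0.3    0.034]
top 227 172 [0.625 0.031 0.017]
top 274 187 [ 0.581 -0.091  0.028]
top 244 207 [ 0.523 -0.014  0.053]
top 305 152 [ 0.634 -0.163  0.158]
top 365 173 [ 0.617 -0.325  0.028]
top 193 190 [0.578 0.12  0.006]
top 237 248 [0.424 0.004 0.016]
```

View pics/cs.png

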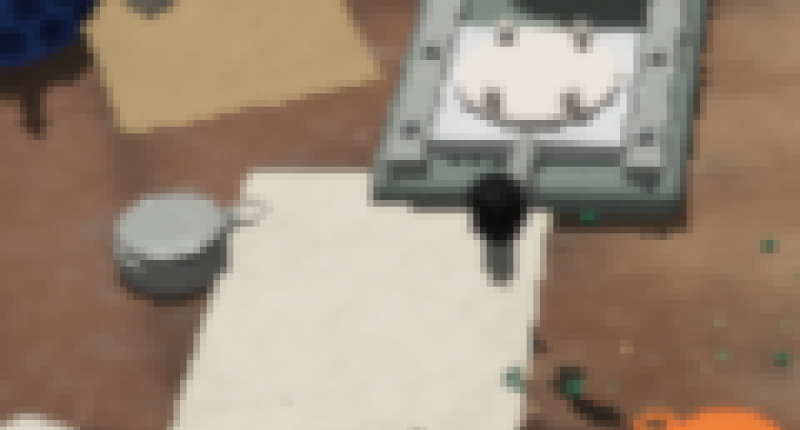

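View pics/ct.png

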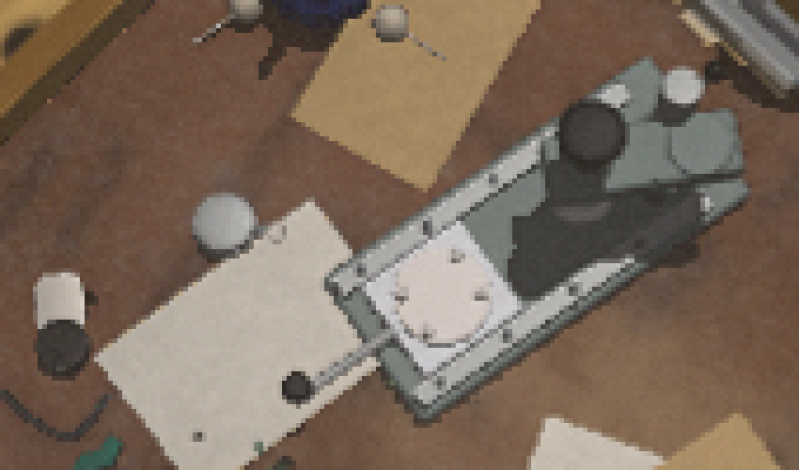

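```bash
cat >> h.py <<'E'
def tri(c1,p1,c2,p2):
    o=[];d=[]
    for c,p in((c1,p1),(c2,p2)):
        o.append(-c['R'].T@c['t']);v=c['R'].T@ray(c,*p);d.append(v/np.linalg.norm(v))
    M=sum(np.eye(3)-np.outer(v,v) for v in d);b=sum((np.eye(3)-np.outer(v,v))@q for v,q in zip(d,o))
    return np.linalg.solve(M,b)
def blob(c,u,v,r,fn):
    im=c['color'].astype(int);m=fn(im).astype(np.uint8)
    w=np.zeros_like(m);cv2.circle(w,(int(u),int(v)),r,1,-1);m*=w
    n,l,st,ce=cv2.connectedComponentsWithStats(m)
    k=1+np.argmax(st[1:,4]);return ce[k],st[k]
E
python3 - <<'E'
from h import *
s=load('scene');t=load('top')
dark=lambda i:i.max(2)<50
for nm,c,u,v,r in(('handle',t,243.4,207.3,6),('handle',s,254.5,255.5,7),('knob',t,306,153,9),('knob',s,263,165,9)):
    ce,st=blob(c,u,v,r,dark);z={'handle':.046,'knob':.157}[nm]
    print(nm,ce.round(2),st,pix(c,*ce,z).round(4))
grey=lambda i:(i.max(2)-i.min(2)<18)&(i.mean(2)>90)&(i.mean(2)<215)
for c,u,v,r in((t,227.9,172.2,9),(s,206,259,9)):
    ce,st=blob(c,u,v,r,grey);print('watch',ce.round(2),st,pix(c,*ce,.0155).round(4))
print('ring',pix(t,239.1,174.6,.005).round(4),pix(s,218.7,256.5,.005).round(4))
print('pins',pix(t,273.8,187.7,.030).round(4),pix(s,260.7,235.4,.030).round(4))
print(t['color'][162:184:1,216:244].mean(2).astype(int))
E
```

```text
handle [240.4 207. ] [240 205   2   5   5] [ 0.5254 -0.0056  0.046 ]
handle [254.21 255.77] [250 251   9  11  62] [ 0.5204 -0.0061  0.046 ]
knob [302.3  157.05] [299 151  10  10  20] [ 0.622  -0.1564  0.157 ]
knob [262.91 164.69] [256 160  15  11 127] [ 0.6244 -0.1551  0.157 ]
watch [227.68 172.  ] [221 166  15  14 139] [0.624  0.0302 0.0155]
watch [205.39 258.99] [197 254  19  12 143] [0.6208 0.0349 0.0155]
ring [0.6196 0.0012 0.005 ] [0.6167 0.0028 0.005 ]
pins [ 0.5782 -0.0896  0.03  ] [ 0.5744 -0.0842  0.03  ]
[[ 86  88  86  89  85  90  94  90  90  93  91  89  90  91  89  83  82  84
   83  83  81  86  84  90  89  86  87  85]
 [ 83  89  86  89  87  87  91  92  92  90  90  89  88  87  83  83  82  80
   82  85  81  87  88  97  92  88  90  93]
 [ 86  88  92  88  88  86  85  89  89  85  84  85  86  83  81  86  82  82
   85  80  82  88  91  91  92  93  93  89]
 [ 88  91  94  92  85  88  89  84  85  88  84  92  87  84  85  83  81  80
   81  79  84  89  84  87  88  89  91  93]
 [ 93  89  92  96  90  87  89  91 101 112 115 128 128 123  99  89  85  84
   80  84  85  89  90  90  89  87  90 
[... 1294 characters left out ...]
 83  80  78  78  75  75  53  55  62  66  79  76  68  76 116  92 113 180
  176 170 174 177 177 178 176 174 175 180]
 [ 82  82  76  71  71  75  75  58  54  59  60  65  84  88 111 183 179 179
  177 177 177 177 177 176 178 176 178 178]
 [ 85  76  77  74  76  82  80  77  51  54  61 111 164 180 179 175 179 177
  181 180 180 177 175 178 180 180 178 182]
 [ 78  79  79  77  78  82  78  75  78  93 126 187 181 178 176 176 178 178
  177 178 177 177 178 177 178 177 178 181]
 [ 79  76  73  75  80  79  79  79 110 149 177 180 179 175 173 174 176 178
  180 178 177 176 177 178 176 175 181 183]
 [ 76  75  73  74  77  69  77 122 184 180 175 178 177 178 175 175 178 180
  178 177 178 175 172 177 175 177 181 180]]
```

```bash
python3 - <<'E'
from h import *
s=load('scene');t=load('top')
for nm,u,v,r,z in(('handle',243.4,207.3,6,.051),('knob',306,153,9,.157)):
    ce,st=blob(t,u,v,r,lambda i:i.max(2)<78);print(nm,ce.round(2),st,pix(t,*ce,z).round(4))
print('scene handle z.042',pix(s,254.21,255.77,.042).round(4))
# height map from top, max z per 6cm cell
P={}
for v in range(0,420,2):
    for u in range(0,560,2):
        if t['depth'][v,u]>0:
            X=pix(t,u,v);k=(int(X[0]//.06),int(X[1]//.06));P[k]=max(P.get(k,-9),X[2])
print('cols y from .72 down; rows x')
for i in range(13,1,-1): print(round(i*.06,2),[int(100*P.get((i,j),-9.99)) for j in range(12,-5,-1)])
E
```

```text
handle [242.71 207.  ] [240 204   7   7  31] [ 0.5244 -0.0118  0.051 ]
knob [305.22 153.55] [298 146  15  17 189] [ 0.6304 -0.1633  0.157 ]
scene handle z.042 [ 0.5243 -0.01    0.042 ]
cols y from .72 down; rows x
0.78 [-89, -88, -88, -88, -999, -999, -5, -4, -5, -5, -5, 3, 4, 5, 8, 11, 12]
0.72 [-88, -88, -88, -88, -999, 1, 2, -5, -5, -4, 3, 3, 5, 17, 2, 8, 12]
0.66 [-88, -88, -89, -999, -999, -999, 2, 3, -4, 3, 3, 3, 0, 0, 0, 2, 12]
0.6 [-87, -88, -88, -89, -999, -89, -88, 3, 3, 4, 3, 0, 2, 2, 2, 16, 12]
0.54 [-88, -88, -88, -88, -89, -88, -88, 3, 3, 3, 2, 1, 0, 2, 3, 2, 2]
0.48 [-87, -88, -88, -89, -89, -89, -45, 3, 2, 0, 1, 1, 0, 5, 2, 0, 0]
0.42 [-88, -88, -88, -999, -999, -42, -42, -43, -88, -88, 0, 0, 1, 1, 0, 0, 0]
0.36 [-88, -88, -999, -33, -43, -42, -42, -42, -44, -88, -88, 0, 2, 1, 1, 1, 1]
0.3 [-89, -999, -22, -24, -43, -43, -43, -42, -42, -43, -88, -88, 0, 0, 2, 2, 1]
0.24 [-999, -22, -22, -44, -44, -44, -43, -43, -42, -42, -43, -88, -88, -88, 0, 1, 0]
0.18 [-23, -22, -45, -44, -44, -44, -44, -44, -42, -42, -42, -43, -88, -88, -88, 0, 2]
0.12 [-23, -43, -45, -45, -45, -45, -44, -44, -43, -42, 0, 0, 0, 0, 0, 2, 3]
```

Emit:
apply_moves(deltas=[[[-42.5,-35,0],0],[[-42.5,-35,0],0],[[-42.5,-35,0],0],[[-42.5,-35,0],0],[[-42.5,-35,0],0],[[-42.5,-35,0],0],[[-42.5,-35,0],0]], hand=55)

```text
time_s: 0.98
position: [0.3952, 0.3414, 0.2311]
tcp_rot: [-0.0, 0.125, 0.992, -0.0]
force: [-0.2, 0.0, -0.5]
opening: 0.645
grip_force: 0.0
```

Emit:
apply_moves(deltas=[[[-42.5,-35,0],0],[[-42.5,-35,0],0],[[-42.5,-35,0],0],[[-42.5,-35,0],0],[[-42.5,-35,0],0],[[-42.5,-35,0],0],[[-42.5,-35,0],0]])

```text
time_s: 1.85
position: [0.6229, 0.0309, 0.2309]
tcp_rot: [-0.0, 0.124, 0.992, 0.0]
force: [0.9, 1.0, -0.3]
opening: 0.648
grip_force: 0.0
```

Emit:
apply_moves(deltas=[[[0,0,15],0.183],[[0,0,15],0.183],[[0,0,15],0.183],[[0,0,15],0.183],[[0,0,15],0.183],[[0,0,15],0.183],[[0,0,15],0.183],[[0,0,15],0.18],[[0,0,0],0],[[0,0,0],0]])

```text
time_s: 3.1
position: [0.6224, 0.0323, 0.1116]
tcp_rot: [0.0, 0.754, 0.657, 0.0]
force: [0.2, 1.1, 0.4]
opening: 0.648
grip_force: 0.0
```

```bash
python3 - <<'E'
from h import *
s=shot('scene');t=shot('top')
a=s['color'][170:290,140:300,::-1]; b=t['color'][110:230,170:330,::-1]
cv2.imwrite('pics/m1.png',np.vstack([cv2.resize(x,(400,300),interpolation=3) for x in(a,b)]))
for n,c in(('s',s),('t',t)): print(n,proj(c,[.6224,.0323,.1116]),proj(c,[.623,.032,.01]))
E
```

```text
s [200.47574192 218.31443167] [206.01863764 260.06889766]
t [223.17060257 162.58533344] [227.19008103 172.92176624]
```

View pics/m1.png

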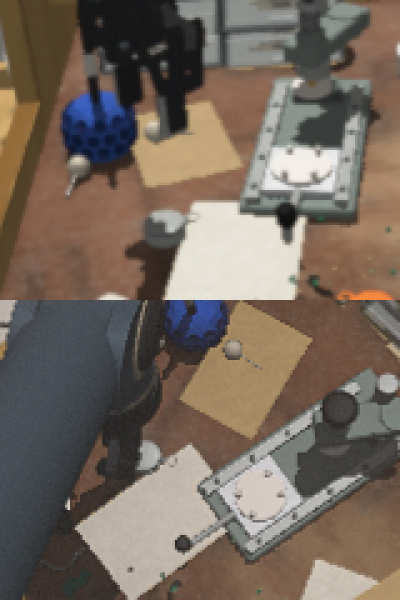

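```bash
python3 - <<'E'
from h import *
s=load('scene')
for z in(.1116,.1196,.13):
  for k in(-.0275,.0275,-.0425,.0425):
    print(z,k,((proj(s,[.6224+.99*k,.0323-.139*k,z])-[140,170])/.4).round(0))
a=s['color'][170:245,160:240,::-1].astype(int)
d=s['depth']
for (x0,y0) in((92,105),(92,90),(175,125),(175,100)):
    u,v=140+x0*.4,170+y0*.4; print((x0,y0),pix(s,u,v).round(3))
cv2.imwrite('pics/m2.png',np.clip(cv2.resize(a.astype(np.uint8),(640,600),interpolation=3).astype(int)*2,0,255))
E
```

```text
0.1116 -0.0275 [171. 134.]
0.1116 0.0275 [132. 108.]
0.1116 -0.0425 [182. 142.]
0.1116 0.0425 [122. 101.]
0.1196 -0.0275 [170. 125.]
0.1196 0.0275 [131.  99.]
0.1196 -0.0425 [181. 133.]
0.1196 0.0425 [121.  92.]
0.13 -0.0275 [169. 114.]
0.13 0.0275 [129.  88.]
0.13 -0.0425 [180. 121.]
0.13 0.0425 [119.  81.]
(92, 105) [ 0.766 -0.013  0.052]
(92, 90) [ 0.762 -0.014  0.069]
(175, 125) [0.582 0.042 0.128]
(175, 100) [0.584 0.037 0.146][ WARN:0@0.384] global loadsave.cpp:1063 imwrite_ Unsupported depth image for selected encoder is fallbacked to CV_8U.
```

View pics/m2.png

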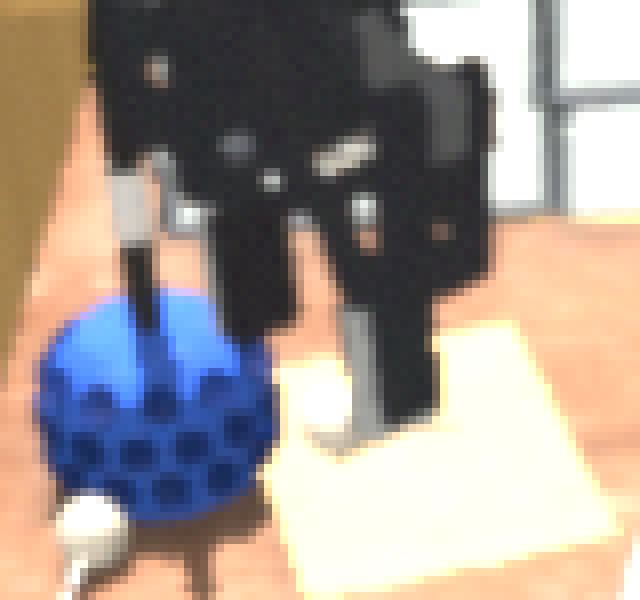

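Emit:
apply_moves(deltas=[[[0,0,25],0],[[0,0,25],0],[[0,0,25],0],[[0,0,15],0],[[0,0,10],0],[[0,0,6],0],[[0,0,4],0],[[0,0,0],0]])

```text
time_s: 4.2
position: [0.6224, 0.0322, 0.0014]
tcp_rot: [0.0, 0.755, 0.656, 0.0]
force: [-1.0, 0.5, -0.4]
opening: 0.645
grip_force: 0.0
```

Emit:
apply_moves(deltas=[[[0,0,0],0],[[0,0,0],0],[[0,0,0],0],[[0,0,0],0]], hand=30)

```text
time_s: 4.7
position: [0.6228, 0.0322, 0.0023]
tcp_rot: [0.0, 0.755, 0.656, 0.001]
force: [-1.5, -0.0, 5.4]
opening: 0.384
grip_force: 59.2
```

```bash
python3 - <<'E'
from h import *
s=shot('scene');t=shot('top')
a=s['color'][220:280,170:250,::-1]
cv2.imwrite('pics/m3.png',np.clip(cv2.resize(a,(640,480),interpolation=3)*1.6,0,255).astype(np.uint8))
print(proj(s,[.6228,.0322,.0023])-[170,220]);print(sense()['force'],sense()['ft_torque'])
E
```

```text
[36.4130303  43.12553092]
[-1.26236055 -0.90746692  5.51240045] [ 0.02920909  0.22038069 -0.0067352 ]
```

View pics/m3.png

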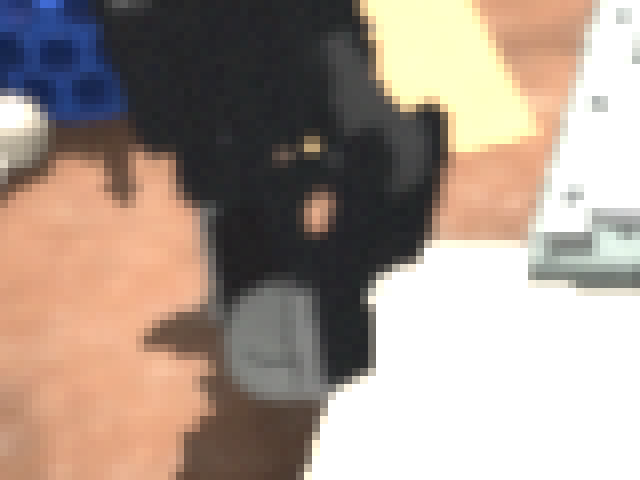

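Emit:
apply_moves(deltas=[[[0,0,-10],0],[[0,0,-25],0],[[0,0,-30],0],[[0,0,-25],0],[[0,0,0],-0.152],[[0,0,0],-0.152],[[0,0,0],-0.152],[[0,0,0],-0.152],[[0,0,0],-0.152],[[0,0,0],0]])

```text
time_s: 6.05
position: [0.6222, 0.032, 0.0916]
tcp_rot: [-0.0, 0.459, 0.889, 0.0]
force: [-0.7, 0.5, -1.0]
opening: 0.377
grip_force: 59.7
```

```bash
python3 - <<'E'
from h import *
t=load('top');s=load('scene')
# press axis angle: LSD segments in press area of top view, projected to z=.021
for c,x0,y0,x1,y1 in((t,235,125,345,230),(s,225,200,300,260)):
    g=cv2.cvtColor(c['color'],cv2.COLOR_RGB2GRAY)[y0:y1,x0:x1]
    L=cv2.createLineSegmentDetector().detect(np.ascontiguousarray(g))[0][:,0]
    for l in L:
        if np.hypot(l[2]-l[0],l[3]-l[1])>25:
            a=pix(c,l[0]+x0,l[1]+y0,.021);b=pix(c,l[2]+x0,l[3]+y0,.021);d=b-a
            print((l+[x0,y0,x0,y0]).round(1),round(np.degrees(np.arctan2(d[1],d[0]))%180,1),np.hypot(*d[:2]).round(3))
p=sense();print(p['position'],p['tcp_rot'],p['opening'],p['grip_force'])
E
```

```text
[270.4 210.9 314.6 180.4] 124.7 0.14
[296.1 151.3 255.6 179.3] 125.3 0.13
[270.1 165.3 293.9 125.3] 149.9 0.126
[309.2 164.9 337.9 159.5] 100.7 0.077
[241.3 149.5 269.2 164.7] 60.3 0.084
[249.5 202.3 236.3 248.3] 125.0 0.197
[279.4 251.7 284.4 216.5] 124.9 0.14
[0.62216937 0.03200831 0.09161427] [-5.02627143e-06  4.58626047e-01  8.88629333e-01  2.41920612e-04] 0.3766466049885486 59.71051953267306
```

Emit:
apply_moves(deltas=[[[-18,-26.4,0],0],[[-18,-26.4,0],0],[[-18,-26.4,0],0],[[-18,-26.4,0],0],[[0,0,0],0],[[0,0,0],0]])

```text
time_s: 6.8
position: [0.5785, -0.0869, 0.0914]
tcp_rot: [-0.0, 0.458, 0.889, 0.0]
force: [0.6, 1.2, -0.9]
opening: 0.378
grip_force: 59.7
```

```bash
python3 - <<'E'
from h import *
s=shot('scene');t=shot('top')
a=s['color'][190:265,220:320,::-1];b=t['color'][140:215,225:325,::-1]
cv2.imwrite('pics/m4.png',np.clip(np.vstack([cv2.resize(x,(400,300),interpolation=3) for x in(a,b)])*1.5,0,255).astype(np.uint8))
p=sense();X=p['position'];print(X,p['opening'])
u=np.array([-.579,.815]);w=np.array([.815,.579])
for n,c,o in(('s',s,[220,190]),('t',t,[225,140])):
    P=lambda X:((proj(c,X)-o)*4).round(0)
    print(n,P([*X[:2],X[2]+.002]),P([*X[:2],X[2]+.015]),[P([*(X[:2]+.018*k*u+.018*m*w),X[2]+.01]) for k,m in((1,0),(-1,0),(0,1),(0,-1))])
E
```

```text
[ 0.57863997 -0.08615047  0.09121712] 0.381465210758139
s [154.  76.] [153.  55.] [array([149.,  81.]), array([157.,  46.]), array([119.,  62.]), array([188.,  64.])]
t [189. 167.] [189. 162.] [array([165., 181.]), array([213., 147.]), array([172., 140.]), array([207., 187.])]
```

View pics/m4.png

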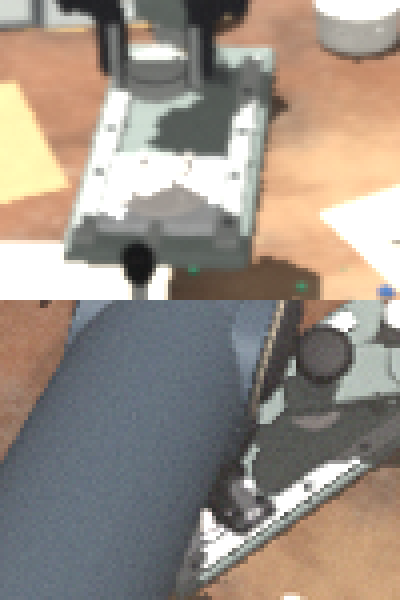

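Emit:
apply_moves(deltas=[[[0,0,20],0],[[0,0,20],0],[[0,0,6],0],[[0,0,0],0],[[0,0,0],0]])

```text
time_s: 7.52
position: [0.5788, -0.0876, 0.046]
tcp_rot: [0.001, 0.458, 0.889, 0.0]
force: [-0.6, -0.7, -1.1]
opening: 0.379
grip_force: 59.7
```

```bash
python3 - <<'E'
from h import *
u=np.array([-.574,.819]);w=np.array([.819,.574])
for i in range(3):
    s=shot('scene');p=sense();X=p['position'];print(X.round(5),X[:2]@u,X[:2]@w,p['force'].round(1))
for q in((.5244,-.0112),(.5782,-.0896),(.5744,-.0842)): print(np.dot(q,u),np.dot(q,w))
a=s['color'][195:255,225:305,::-1]
cv2.imwrite('pics/m5.png',np.clip(cv2.resize(a,(800,600),interpolation=3)*1.1,0,255).astype(np.uint8))
for z in(.026,.033): print(z,[((proj(s,[*(np.array([.578,-.0885])+.0222*(k*.819*u+m*.574*w)),z])-[225,195])*10).round(0) for k in(1,-1) for m in(1,-1)])
E
```

```text
[ 0.57877 -0.08771  0.04604] -0.40404761388196914 0.4236641569148728 [ 0.7  0.3 -0.2]
[ 0.5787  -0.08775  0.04603] -0.40403786535483066 0.4235902250202145 [-0.4 -0.1 -0.3]
[ 0.57858 -0.08774  0.04592] -0.403962525248481 0.4234939960310157 [-0.6  0.   0.1]
-0.31017839999999997 0.42305479999999995
-0.4052692 0.42211540000000003
-0.39866539999999995 0.4221028
0.026 [array([289., 451.]), array([408., 454.]), array([311., 357.]), array([426., 361.])]
0.033 [array([288., 424.]), array([407., 427.]), array([310., 331.]), array([425., 334.])]
```

View pics/m5.png

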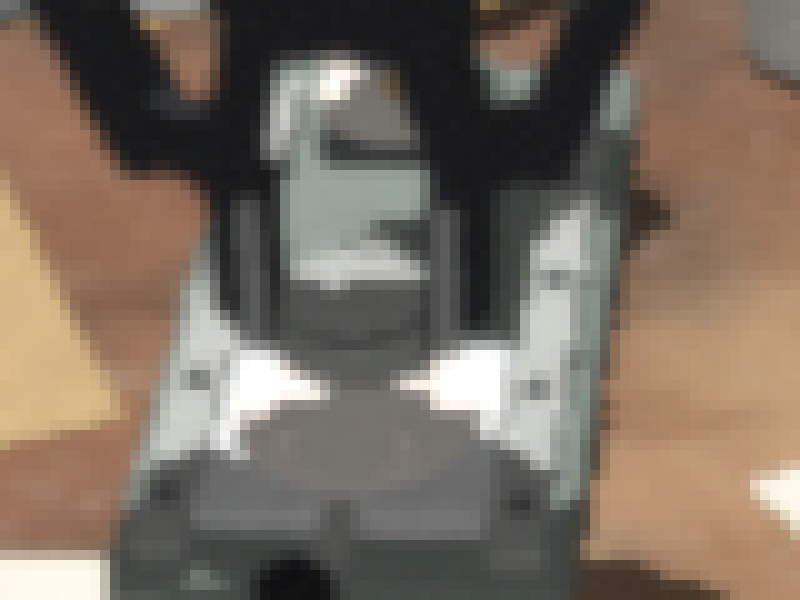

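Emit:
apply_moves(deltas=[[[-0.7,-0.8,4],0],[[0,0,4],0],[[0,0,2],0],[[0,0,2],0],[[0,0,1],0],[[0,0,0],0]])

```text
time_s: 8.43
position: [0.5786, -0.089, 0.0325]
tcp_rot: [0.001, 0.458, 0.889, 0.0]
force: [1.8, 0.1, -0.2]
opening: 0.384
grip_force: 59.8
```

Emit:
apply_moves(deltas=[[[0,0,1.5],0],[[0,0,1],0],[[0,0,0.5],0],[[0,0,0.5],0],[[0,0,0],0]])

```text
time_s: 9.05
position: [0.5779, -0.0887, 0.0287]
tcp_rot: [0.0, 0.458, 0.889, 0.0]
force: [2.0, 0.5, -0.3]
opening: 0.378
grip_force: 59.8
```

Emit:
apply_moves(deltas=[[[0,0,0.5],0],[[0,0,0.5],0],[[0,0,0],0]])

```text
time_s: 9.43
position: [0.5779, -0.0888, 0.0283]
tcp_rot: [-0.0, 0.458, 0.889, 0.0]
force: [0.9, -0.0, 5.4]
opening: 0.381
grip_force: 60.3
```

Emit:
apply_moves(deltas=[[[0,0,0],0],[[0,0,0],0],[[0,0,-15],0],[[0,0,-25],0],[[0,0,-25],0],[[30,0,0],0],[[35,0,0],0],[[30,0,0],0],[[0,0,0],0]], hand=52)

```text
time_s: 10.55
position: [0.5214, -0.0093, 0.0933]
tcp_rot: [-0.001, 0.456, 0.89, 0.0]
force: [0.7, -0.2, 0.7]
opening: 0.608
grip_force: 0.0
```

```bash
python3 - <<'E'
from h import *
s=shot('scene');t=shot('top');p=sense();print(p['position'],p['tcp_rot'],p['opening'])
a=s['color'][195:255,225:305,::-1];b=t['color'][150:210,245:325,::-1]
cv2.imwrite('pics/m6.png',np.clip(np.vstack([cv2.resize(x,(400,300),interpolation=3) for x in(a,b)])*1.1,0,255).astype(np.uint8))
for v in range(222,242,2): print([round(float(pix(s,x,v)[2])*1000) for x in range(248,275,2)])
E
```

```text
[ 0.52319069 -0.01170606  0.09355947] [6.37053999e-04 4.57618957e-01 8.89148134e-01 2.82117733e-04] 0.60618263468601
[22, 14, 14, 15, 14, 13, 12, 13, 12, 131, 129, 129, 129, 124]
[20, 14, 13, 13, 13, 12, 13, 13, 13, 14, 125, 123, 123, 119]
[18, 13, 12, 15, 14, 12, 15, 31, 30, 14, 121, 118, 119, 115]
[18, 13, 14, 12, 40, 40, 40, 42, 40, 41, 117, 116, 112, 111]
[21, 20, 22, 41, 41, 40, 38, 41, 40, 41, 113, 112, 111, 109]
[21, 21, 24, 38, 41, 41, 40, 40, 41, 41, 109, 107, 106, 22]
[21, 23, 25, 35, 39, 40, 42, 40, 40, 36, 104, 105, 21, 20]
[23, 25, 26, 32, 35, 35, 36, 35, 36, 33, 99, 98, 25, 21]
[26, 26, 31, 27, 31, 31, 33, 32, 32, 31, 24, 27, 21, 22]
[20, 26, 27, 28, 24, 26, 26, 26, 29, 25, 25, 25, 21, 17]
```

View pics/m6.png

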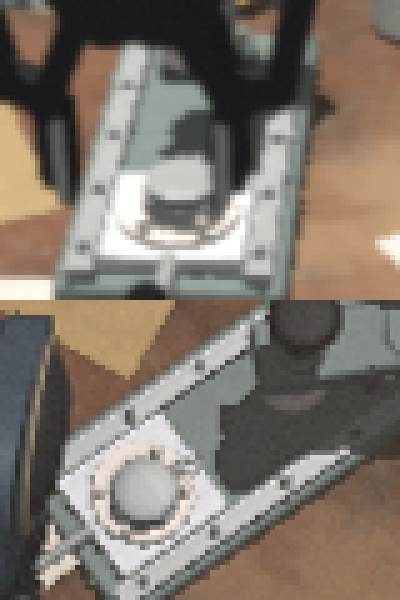

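Emit:
apply_moves(deltas=[[[0,0,25],0],[[0,0,15],0],[[0,0,10],0],[[0,0,7],0],[[0,0,0],0]], hand=40)

```text
time_s: 11.28
position: [0.5226, -0.0116, 0.0355]
tcp_rot: [-0.0, 0.458, 0.889, -0.0]
force: [0.6, 0.6, -0.1]
opening: 0.472
grip_force: 0.0
```

Emit:
apply_moves(deltas=[[[0,0,0],0],[[0,0,0],0],[[0,0,0],0],[[0,0,0],0]], hand=10)

```text
time_s: 11.78
position: [0.5256, -0.01, 0.0368]
tcp_rot: [0.002, 0.457, 0.889, 0.002]
force: [3.6, 3.3, -3.2]
opening: 0.164
grip_force: 58.6
```

Emit:
apply_moves(deltas=[[[0,2,0],0],[[-4,0,0],0],[[-8,0,0],0],[[-10,0,0],0],[[-10,0,0],0],[[-10,0,0],0],[[-10,0,0],0],[[-10,0,0],0],[[-8,0,0],0],[[-6,0,0],0]])

```text
time_s: 13.02
position: [0.5693, -0.0721, 0.0366]
tcp_rot: [0.0, 0.458, 0.889, 0.001]
force: [0.4, 2.2, 5.7]
opening: 0.161
grip_force: 59.5
```

Emit:
apply_moves(deltas=[[[-4,0,0],0],[[-3,0,0],0],[[0,0,0],0]])

```text
time_s: 13.4
position: [0.5736, -0.0781, 0.0367]
tcp_rot: [0.001, 0.458, 0.889, 0.001]
force: [0.7, 1.6, 4.8]
opening: 0.164
grip_force: 59.4
```

Emit:
apply_moves(deltas=[[[-2,0,-0.7],0],[[-2,0,0],0],[[-1.5,0,0],0],[[-1.5,0,0],0],[[0,0,0],0]])

```text
time_s: 14.02
position: [0.5773, -0.0836, 0.0367]
tcp_rot: [0.001, 0.458, 0.889, 0.0]
force: [3.3, 3.3, 3.4]
opening: 0.166
grip_force: 59.3
```

Emit:
apply_moves(deltas=[[[-2,0.6,0],0],[[-2,0,0],0],[[-1.5,0,0],0],[[-1,0,0],0],[[0,0,0],0]])

```text
time_s: 14.65
position: [0.5794, -0.0865, 0.0366]
tcp_rot: [-0.002, 0.457, 0.889, 0.001]
force: [-1.5, 7.2, 9.6]
opening: 0.163
grip_force: 59.9
```

Emit:
apply_moves(deltas=[[[-2,0,0],0],[[-1.5,0,0],0],[[0,0,0],0]])

```text
time_s: 15.02
position: [0.5794, -0.0866, 0.0365]
tcp_rot: [-0.006, 0.457, 0.89, 0.001]
force: [-5.9, 11.3, 15.7]
opening: 0.163
grip_force: 60.5
```

Emit:
apply_moves(deltas=[[[4,0,-0.5],0],[[0,0,0],0],[[0,0,0],0]], hand=42)

```text
time_s: 15.4
position: [0.5799, -0.0894, 0.0364]
tcp_rot: [-0.0, 0.458, 0.889, -0.001]
force: [0.3, -0.9, -0.4]
opening: 0.486
grip_force: 0.0
```

Emit:
apply_moves(deltas=[[[0,0,-20],0],[[0,0,-35],0],[[0,0,-40],0],[[0,0,-40],0],[[0,0,-25],0],[[0,0,0],0]])

```text
time_s: 16.15
position: [0.5816, -0.0892, 0.1987]
tcp_rot: [0.002, 0.458, 0.889, 0.001]
force: [-0.5, -0.6, -0.8]
opening: 0.494
grip_force: 0.0
```

Emit:
apply_moves(deltas=[[[-20,0,0],0],[[-25,0,0],0],[[-25,0,0],0],[[-18,0,0],0],[[0,0,0],0],[[0,0,0],0]], hand=0)

```text
time_s: 16.9
position: [0.6312, -0.1591, 0.1962]
tcp_rot: [-0.001, 0.458, 0.889, 0.0]
force: [0.1, -0.1, -0.2]
opening: 0.007
grip_force: 0.0
```

```bash
python3 - <<'E'
from h import *
s=shot('scene');t=shot('top');p=sense();print(p['time_s'],p['position'],p['opening'],p['force'])
ce,st=blob(s,263,165,9,lambda i:i.max(2)<50);print('knob',ce,st)
ce,st=blob(s,264,206,14,lambda i:i.max(2)<50);print('handle',ce,st,pix(s,*ce,.042))
d=s['depth']
for v in range(154,176,2): print(v,[pix(s,x,v).round(3)[[0,1,2]].tolist() if 0 else int(1000*pix(s,x,v)[2]) for x in range(252,278,2)])
for v in range(194,214,3): print(v,[int(1000*pix(s,x,v)[2]) for x in range(252,282,2)])
E
```

```text
17.0 [ 0.6314097  -0.15866076  0.19675556] -0.00019727161735112058 [0.49040479 0.43306387 0.90620435]
knob [262.95967742 164.60483871] [256 160  15  11 124]
handle [274.5 207. ] [274 207   2   1   2] [ 0.61625939 -0.18008274  0.042     ]
154 [115, 115, 115, 115, 115, 115, 115, 115, 117, 114, 117, 115, 117]
156 [114, 115, 112, 113, 114, 114, 111, 112, 111, 110, 112, 111, 111]
158 [109, 108, 108, 108, 109, 108, 106, 106, 105, 106, 106, 106, 105]
160 [103, 105, 104, 103, 157, 540, 158, 157, 101, 101, 98, 99, 102]
162 [98, 99, 157, 158, 159, 158, 159, 158, 157, 96, 93, 94, 94]
164 [92, 92, 156, 157, 158, 158, 158, 159, 156, 154, 89, 89, 88]
166 [84, 86, 153, 154, 156, 156, 156, 154, 153, 149, 82, 82, 82]
168 [80, 79, 148, 149, 151, 151, 151, 149, 149, 117, 77, 77, 76]
170 [74, 74, 75, 75, 137, 140, 140, 138, 114, 112, 71, 71, 72]
172 [69, 69, 69, 134, 136, 136, 137, 137, 110, 106, 104, 104, 103]
174 [63, 62, 62, 61, 134, 133, 133, 131, 105, 104, 103, 104, 104]
194 [16, 85, 86, 87, 90, 91, 92, 89, 87, 47, 7, 8, 3, 0, -1]
197 [0, -2, 0, 70, 70, 72, 84, 71, 71, 71, 0, 0, 0, -2, -1]
200 [-1, 0, 0, 66, 67, 69, 70, 69, 66, 31, 23, 0, 0, 0, 0]
203 [22, 20, 11, 53, 53, 52, 57, 52, 53, 53, 52, 23, 12, 13, 14]
206 [20, 17, 12, 51, 52, 52, 52, 53, 51, 52, 20, 17, 12, 12, 19]
209 [19, 22, 18, 21, 40, 48, 47, 47, 40, 39, 39, 20, 22, 20, 19]
212 [17, 21, 26, 33, 34, 38, 39, 39, 39, 36, 35, 24, 22, 22, 21]
```

Emit:
apply_moves(deltas=[[[-2,-1.2,10],0],[[-2.7,-1.3,10],0],[[0,0,6],0],[[0,0,4],0],[[0,0,0],0],[[0,0,0],0]])

```text
time_s: 17.75
position: [0.6326, -0.165, 0.1672]
tcp_rot: [0.0, 0.458, 0.889, 0.0]
force: [-0.1, 0.2, 0.1]
opening: 0.001
grip_force: 0.0
```

Emit:
apply_moves(deltas=[[[0,0,2],0],[[0,0,1.5],0],[[0,0,1.5],0],[[0,0,1],0],[[0,0,0],0]])

```text
time_s: 18.38
position: [0.6323, -0.165, 0.1608]
tcp_rot: [-0.0, 0.458, 0.889, 0.0]
force: [0.3, 0.5, -0.1]
opening: 0.005
grip_force: 0.0
```

Emit:
apply_moves(deltas=[[[0,0,1],0],[[0,0,1],0],[[0,0,1],0],[[0,0,0],0]])

```text
time_s: 18.88
position: [0.6325, -0.165, 0.1581]
tcp_rot: [0.0, 0.458, 0.889, 0.0]
force: [-0.8, 0.0, 1.0]
opening: -0.002
grip_force: 1.0
```

Emit:
apply_moves(deltas=[[[0,0,1],0],[[0,0,1],0],[[0,0,0],0]])

```text
time_s: 19.25
position: [0.6325, -0.165, 0.156]
tcp_rot: [0.0, 0.458, 0.889, 0.0]
force: [-0.2, 0.1, 1.7]
opening: -0.002
grip_force: 1.1
```

Emit:
apply_moves(deltas=[[[0,0,1],0],[[0,0,1],0],[[0,0,0],0]])

```text
time_s: 19.62
position: [0.6325, -0.165, 0.1539]
tcp_rot: [0.0, 0.458, 0.889, 0.0]
force: [-1.0, -0.2, 2.2]
opening: -0.002
grip_force: 1.2
```

Emit:
apply_moves(deltas=[[[0,0,1],0],[[0,0,1],0],[[0,0,0],0]])

```text
time_s: 20.0
position: [0.6325, -0.165, 0.1523]
tcp_rot: [0.0, 0.458, 0.889, 0.0]
force: [-0.7, 0.7, 5.5]
opening: -0.001
grip_force: 2.3
```

Emit:
apply_moves(deltas=[[[0,0,1],0],[[0,0,1],0],[[0,0,0],0]])

```text
time_s: 20.38
position: [0.6326, -0.165, 0.1509]
tcp_rot: [0.0, 0.458, 0.889, 0.0]
force: [-1.6, 0.1, 7.7]
opening: -0.001
grip_force: 3.9
```

Emit:
apply_moves(deltas=[[[0,0,0.7],0],[[0,0,0.7],0],[[0,0,0],0]])

```text
time_s: 20.75
position: [0.6326, -0.165, 0.1497]
tcp_rot: [0.0, 0.458, 0.889, 0.0]
force: [-2.1, 0.6, 8.2]
opening: 0.001
grip_force: 4.2
```

Emit:
apply_moves(deltas=[[[0,0,-1.2],0],[[0,0,-1.2],0],[[0,0,-1.2],0],[[0,0,0],0],[[0,0,0],0]])

```text
time_s: 21.38
position: [0.6325, -0.165, 0.152]
tcp_rot: [0.0, 0.458, 0.889, -0.0]
force: [-0.0, -0.4, 2.4]
opening: 0.005
grip_force: 1.3
```

Emit:
apply_moves(deltas=[[[0,0,0.3],0],[[0,0,0],0],[[0,0,0],0]])

```text
time_s: 21.75
position: [0.6324, -0.165, 0.1518]
tcp_rot: [-0.0, 0.458, 0.889, 0.0]
force: [-0.7, -0.1, 2.1]
opening: 0.001
grip_force: 1.3
```

Emit:
apply_moves(deltas=[[[0,0,0.3],0],[[0,0,0],0],[[0,0,0],0]])

```text
time_s: 22.12
position: [0.6324, -0.165, 0.1516]
tcp_rot: [0.0, 0.458, 0.889, 0.0]
force: [0.1, 0.1, 3.4]
opening: 0.0
grip_force: 1.4
```

Emit:
apply_moves(deltas=[[[0,0,0],0],[[0,0,0],0],[[0,0,0],0],[[0,0,0],0],[[0,0,0],0],[[0,0,0],0],[[0,0,0],0],[[0,0,0],0],[[0,0,0],0],[[0,0,0],0]])

```text
time_s: 23.38
position: [0.6324, -0.165, 0.1516]
tcp_rot: [-0.0, 0.458, 0.889, 0.0]
force: [0.4, -0.7, 2.3]
opening: -0.002
grip_force: 1.6
```

Emit:
apply_moves(deltas=[[[0,0,0.5],0],[[0,0,0.5],0],[[0,0,0.5],0],[[0,0,0.5],0],[[0,0,0],0]])

```text
time_s: 24.0
position: [0.6325, -0.165, 0.1504]
tcp_rot: [0.0, 0.458, 0.889, 0.0]
force: [-1.0, 0.8, 7.3]
opening: 0.001
grip_force: 3.6
```

Emit:
apply_moves(deltas=[[[0,0,0.5],0],[[0,0,0.5],0],[[0,0,0.5],0],[[0,0,0],0]])

```text
time_s: 24.5
position: [0.6325, -0.165, 0.1492]
tcp_rot: [0.0, 0.458, 0.889, 0.0]
force: [-1.5, -0.1, 8.7]
opening: 0.002
grip_force: 4.2
```

Emit:
apply_moves(deltas=[[[0,0,0.5],0],[[0,0,0.5],0],[[0,0,0.5],0],[[0,0,0],0]])

```text
time_s: 25.0
position: [0.6325, -0.1651, 0.1477]
tcp_rot: [0.0, 0.458, 0.889, 0.0]
force: [-1.9, 1.2, 8.5]
opening: 0.002
grip_force: 4.3
```

Force plateaus at about 8.5 N: the back is sliding in.

Emit:
apply_moves(deltas=[[[0,0,0.5],0],[[0,0,0.5],0],[[0,0,0.5],0],[[0,0,0],0]])

```text
time_s: 25.5
position: [0.6326, -0.165, 0.1466]
tcp_rot: [0.0, 0.458, 0.889, 0.0]
force: [-3.2, 0.8, 10.5]
opening: -0.002
grip_force: 5.2
```

Emit:
apply_moves(deltas=[[[0,0,0.5],0],[[0,0,0.5],0],[[0,0,0.5],0],[[0,0,0],0]])

```text
time_s: 26.0
position: [0.6326, -0.1651, 0.1454]
tcp_rot: [0.0, 0.458, 0.889, 0.0]
force: [-3.4, 1.6, 12.6]
opening: 0.005
grip_force: 6.1
```

Emit:
apply_moves(deltas=[[[0,0,0.4],0],[[0,0,0.4],0],[[0,0,0],0],[[0,0,0],0]])

```text
time_s: 26.5
position: [0.6327, -0.165, 0.1449]
tcp_rot: [0.0, 0.458, 0.889, 0.001]
force: [-4.3, 1.3, 12.7]
opening: -0.002
grip_force: 6.6
```

Emit:
apply_moves(deltas=[[[0,0,0.4],0],[[0,0,0],0],[[0,0,0],0]])

```text
time_s: 26.88
position: [0.6327, -0.1651, 0.1446]
tcp_rot: [0.0, 0.458, 0.889, 0.001]
force: [-4.3, 2.0, 13.6]
opening: 0.001
grip_force: 6.9
```

Emit:
apply_moves(deltas=[[[0,0,0.4],0],[[0,0,0],0],[[0,0,0],0]])

```text
time_s: 27.25
position: [0.6327, -0.1651, 0.1445]
tcp_rot: [0.0, 0.458, 0.889, 0.001]
force: [-4.5, 2.2, 15.1]
opening: 0.001
grip_force: 7.7
```

Emit:
apply_moves(deltas=[[[0,0,0.2],0],[[0,0,0],0],[[0,0,0],0]])

```text
time_s: 27.62
position: [0.6327, -0.1651, 0.1445]
tcp_rot: [0.0, 0.458, 0.889, 0.001]
force: [-4.7, 1.4, 16.3]
opening: 0.002
grip_force: 8.2
```

At the second stop (16 N, no more travel). Release gently.

Emit:
apply_moves(deltas=[[[0,0,-1.5],0],[[0,0,-1.5],0],[[0,0,-2],0],[[0,0,-2],0],[[0,0,-3],0],[[0,0,-4],0],[[0,0,-6],0],[[0,0,-15],0],[[0,0,-25],0],[[0,0,0],0]])

```text
time_s: 28.88
position: [0.6336, -0.1655, 0.2043]
tcp_rot: [0.002, 0.458, 0.889, 0.001]
force: [-0.8, -0.1, 0.0]
opening: -0.003
grip_force: 0.0
```

Emit:
apply_moves(deltas=[[[25,0,0],0],[[35,0,0],0],[[35,0,0],0],[[0,0,0],0]])

```text
time_s: 29.38
position: [0.5756, -0.0847, 0.201]
tcp_rot: [-0.002, 0.456, 0.89, 0.0]
force: [-0.2, -0.3, 0.1]
opening: -0.006
grip_force: 0.0
```

```bash
python3 - <<'E'
from h import *
s=shot('scene');p=sense();print(p['time_s'],p['position'],p['force'])
ce,st=blob(s,263,165,9,lambda i:i.max(2)<50);print('knob',ce,st)
for v in list(range(160,168,2)): print(v,[int(1000*pix(s,x,v)[2]) for x in range(256,272,2)])
for v in range(200,219,2): print(v,[int(1000*pix(s,x,v)[2]) for x in range(252,282,2)])
ce,st=blob(s,260,230,16,lambda i:i.max(2)<50);print('handle',ce,st)
E
```

```text
29.425 [ 0.57652576 -0.08651824  0.20135694] [ 0.72136475 -0.29638529  0.756591  ]
knob [263.20491803 164.22131148] [256 156  15  15 122]
160 [211, 211, 210, 208, 157, 157, 101, 101]
162 [206, 207, 201, 158, 158, 158, 157, 96]
164 [202, 203, 158, 158, 158, 157, 157, 155]
166 [152, 154, 154, 154, 153, 155, 154, 149]
200 [0, 540, 0, 66, 68, 70, 69, 69, 68, 33, 24, 0, 0, 0, 0]
202 [13, 12, 11, 53, 52, 65, 64, 64, 52, 51, 24, 22, 13, 12, 12]
204 [18, 20, 52, 53, 52, 52, 53, 52, 52, 53, 54, 20, 12, 13, 11]
206 [20, 16, 12, 51, 52, 52, 52, 52, 52, 52, 21, 18, 11, 12, 18]
208 [19, 10, 21, 20, 50, 51, 52, 51, 50, 37, 20, 19, 21, 13, 19]
210 [19, 20, 21, 32, 38, 36, 37, 39, 38, 36, 38, 22, 22, 21, 21]
212 [18, 22, 26, 33, 36, 37, 38, 38, 38, 38, 34, 26, 20, 540, 21]
214 [21, 24, 25, 27, 32, 34, 34, 35, 34, 32, 30, 25, 21, 20, 19]
216 [20, 25, 24, 30, 29, 29, 29, 30, 30, 30, 23, 25, 22, 13, 20]
218 [20, 21, 26, 24, 24, 24, 26, 26, 26, 25, 24, 21, 21, 20, 21]
handle [259.96078431 230.29411765] [257 226   7  10  51]
```

```bash
python3 - <<'E'
from h import *
s=load('scene');print(pix(s,259.96,230.29,.042), 'expect ~.5792 -.087')
print(close_job())
E
```

```text
[ 0.57643724 -0.08488133  0.042     ] expect ~.5792 -.087
the job is handed in; nothing more can be done
None
```

I closed the watch and handed the job in. It lies in its holder under the press, with the slide pushed to its stop and the plunger fully up; the final depth reading puts the watch back at about 38–39 mm, where a closed watch should be. On the first press I ran about 3 mm past the soft stop without pausing (8 N), so I eased back, paused there for over a second at 2–3 N, then pressed on to the second stop at 16 N.

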